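# Open the sifter dial and tip out the hazelnuts

### The job

The clear jar in the tipping stand holds two hazelnuts under a dial sifter lid. Turn the dial by its orange bar until its largest opening sits at the yellow pouring lip, with the jar still upright; then tip the jar right over by its red handle so that both nuts drop into the green tray, and let go.

Things in the scene. Friction and masses are not known exactly. Their poses are not given: they have to be found in the camera images.
- dial (a joint): Turn (rad) of the white dial, 78 mm across, in the jar's blue collar: 0 = largest opening (a 76 degree wedge, open to the edge; the slot and tiny holes are too small for a nut) exactly at the yellow lip; positive = turned anticlockwise from there, seen from above. Range -1.6 to 1.6, starts at 0.9 to 1.4. Light friction, 0.05 N m; stays where it is left.
- dial_bar (a point): Grip point on the orange bar across the middle of the dial: on the dial's axis, 21 mm above its white face, 9 mm below the bar's top, about 230 mm above the table. Bar 56 mm long (along this x), 12 mm thick (y), 30 mm high. z is up along the dial's axis; all tilts with the jar. The largest opening lies on the bar's -y side.
- tip_handle (a point): Grip point on the red handle, a level round bar 12 mm across, 66 mm long along this x, free 27 mm on each side of the point, at the robot's side of the stand. It is the end of an 80 mm crank fixed to the jar, so this frame tips with the jar; with the jar upright z is up and x, y are the stand's. The round bar may turn between the fingers.
- tip_axis (a point): Point on the jar's level tipping axis (which runs along this x), level with the grip point of the handle, 155 mm up; stand's axes. Upright, the crank leans 65 degrees from vertical to +y (handle 72.5 mm to +y, 33.8 mm up). Tipping takes it over the top to -y, 2.27 rad to the stop; nuts roll out by about 2 rad. Friction 0.25 N m; stays where left.
- tray (a point): Centre of the inner floor of the green catch tray fixed under the jar, 4 mm above the table; inside 114 mm along x, 182 mm along y, walls to 35 mm above the table. Stand's axes, z up. The jar's axis passes 40 mm away towards +y; the jar pours towards -y. Posts 175 mm high stand at its two x sides.
- nut_a_center (a point): Centre of a brown hazelnut, a ball 18 mm across, lying loose in the clear jar at the start.
- nut_b_center (a point): Centre of the other brown hazelnut, a ball 18 mm across, lying loose in the clear jar at the start.

How it is judged:
By the outcome, as a careful person would: the job done as asked, in the order asked, and still so for the second after the job is handed in, with the robot touching nothing.
It also fails if it takes over 56 s, if anything falls off the work surface, if the arm or the gripper's body presses on something with over 40 N, if the wrist force passes 120 N, or if a joint passes its speed limit or range.

### The arm

A 6-joint arm with a two-finger parallel gripper is mounted at the origin on the work surface. World frame = base frame: x ahead of the robot, y to its left, z up, the work surface at z = 0. Lengths are in m, angles in rad, forces in N, time in s.
With the tool pointing down it reaches from about 0.3 to 0.875 m from the base axis. Payload 6.4 kg.
Tool frame: the origin (TCP) lies between the finger pads; the fingertips stand 25 mm ahead of it and the grasp point (between the pads) lies 6 mm ahead of it; z points along the fingers, y is the line along which they close (so a half turn about z gives the same grasp; the last joint's range is limited). The gripper opens to 85 mm and grips with 20 to 120 N. Pads are 22 mm wide; open, the fingers measure 114 mm over their backs; the gripper's body (76 mm by 85 mm) begins 54 mm behind the grasp point. The pads swing forward as they close: fully open they stand 13 mm farther back than shut.
Start: joints at [1.091, 0.181, 1.607, -0, 1.354, -0.206], TCP at [0.155, 0.554, 0.256] pointing down, gripper open.
Joint ranges: [-2.99, 2.99], [-0.89, 2.07], [0.3, 2.58], [-1.14, 4.28], [0, 2.63], [-3.12, 3.12]. Speed limits (rad/s): [2.57, 2.57, 3.01, 3.14, 3.14, 3.14].

### API

Orientations are given as a unit quaternion [w, x, y, z].
In Python, from bench import ctrl gives the robot as it stands.
- The arm moves only by the tool servo_tool, never from a script. Its argument "series" is text: rows parted by semicolons, each of 7 numbers parted by spaces: the gripper command: -1 is fully open, 1 is shut, values between are in proportion, then the shift along the tool's x, y, z in m, then the turn, a rotation vector about the tool's x, y, z in degrees. A call has 1 to 12 rows; each row is the pose to reach, as a shift and turn from the pose commanded when the call began, along the tool's axes at that moment; what a row does not reach only later rows make up. A row lasts 1/12 s, in which the tool goes at most 41.7 mm and 7.16 degrees, less where a joint would pass 70% of its speed; a pose out of reach is approached as far as the arm can. A call with a gripper value outside its range is refused whole. The fingers move at their own pace and stop on an object; the grip force is fixed at half the most. Time passes only in rows, so rows that repeat a pose let the fingers close. It gives the time, the measured TCP pose, the force, the opening and the grip force at its end, in the units of the state.
- ctrl.get_obs(): the state, without advancing time (a new reading comes with each control period).
- ctrl.camera(name): name is "scene" or "top" or "wrist"; returns a dict with "img" (480x640x3 uint8, red, green, blue), "z_map" (480x640 float32, m along the optical axis (not along the pixel's ray), 0 where there is no reading), "fovy" (degrees; the focal length in pixels is half the picture's height over the tangent of half this angle, whatever the lens; pixels are square), "cx", "cy" (the principal point, pixels), "extrinsics" (4x4, takes a point from camera to world coordinates); the wrist camera has in their place "T_tool_cam" (4x4, takes a point from camera to tool coordinates, whose origin is the TCP and whose axes are the flange's). Camera axes: x right, y down, z forward; pixel columns grow to the right and rows downward; lengths in m; the calibration is good to about 2 mm. The wrist camera is an equidistant fisheye: a pixel r from the principal point sees the ray r / f radians off the axis. A picture is of the moment at which its call begins: read the wrist's pose just before it.
- ctrl.hand_in(): hands the job in; it is judged then, once.
The state is a dict: "time_s": time; "q": joint angles; "dq": joint speeds; "joint_efforts": joint torques, N m; "eef_pos": TCP position; "eef_rot": TCP orientation; "wrist_force": force on the tool from outside, world axes, zero at the start; "torque": the same for the moment, N m; "opening": opening from 0.0 (shut) to 1.0 (fully open); "grasp_force": force on a finger pad.
Only numpy, scipy, OpenCV 4.12 (cv2) and the standard library are available. Lean on these libraries where they do the work, as an engineer would, in place of code of your own. Each camera call takes 0.05 s, during which the arm holds its last target. There are 200 camera calls.

## Working session

There is one attempt and no reset: what is moved stays moved. The work goes in short steps, Python scripts to look and compute and a tool call to move; the robot and the scene stay as the last step left them, time stands still between calls to the robot, and variables do not carry over. Pictures are saved under pics/ and viewed, at most 10 in all, crops included, and the job is handed in when it is done.

Besides the shell and the picture viewer there is one more tool, called after ">>>" as name(argument=value, ...), one argument or row to a line, values as JSON. servo_tool: Moves the arm, as the interface text tells. Its arguments: {"type":"object","properties":{"series":{"type":"string"}},"required":["series"]}

```bash
mkdir -p pics
python3 - <<'E'
from bench import ctrl
import cv2,numpy as np,pickle
d={}
for n in("scene","top"):
    c=ctrl.camera(n);d[n]=c;cv2.imwrite(f"pics/{n}0.png",c["img"][:,:,::-1]);print(n,c["fovy"],c["cx"],c["cy"],np.round(c["extrinsics"],3).tolist())
pickle.dump(d,open("c0.pkl","wb"));o=ctrl.get_obs();print(o)
E
```

```text
scene 50.57550681417575 316.5941622497811 242.53440980711508 [[0.533, 0.534, -0.656, 1.008], [0.846, -0.318, 0.429, -0.225], [0.021, -0.783, -0.621, 0.564], [0.0, 0.0, 0.0, 1.0]]
top 51.01563546275856 318.9433433080723 235.4196312764833 [[0.028, -0.989, 0.146, 0.489], [-0.999, -0.023, 0.035, 0.036], [-0.032, -0.147, -0.989, 0.788], [0.0, 0.0, 0.0, 1.0]]
{'time_s': 0.1, 'q': array([ 1.09069548e+00,  1.81480475e-01,  1.60794530e+00, -2.41665600e-06,
        1.35379021e+00, -2.06308469e-01]), 'dq': array([ 1.39077772e-04, -4.34114635e-03, -1.72046369e-03, -3.25563623e-04,
       -1.47835432e-03,  7.36095790e-05]), 'joint_efforts': array([-1.46682269e-04, -4.45870256e+01, -3.52244890e+01, -1.74076522e-04,
        4.03570783e-03, -1.11908298e-05]), 'eef_pos': array([0.15523617, 0.55315681, 0.25544847]), 'eef_rot': array([-2.72019139e-04,  1.36468700e-01,  9.90644051e-01, -7.64725204e-04]), 'wrist_force': array([ 0.35019975, -0.44151746,  0.1503907 ]), 'torque': array([-0.01507388, -0.04708659,  0.06125068]), 'grasp_force': 0.0, 'opening': 0.9964622896184342}
```

View pics/scene0.png

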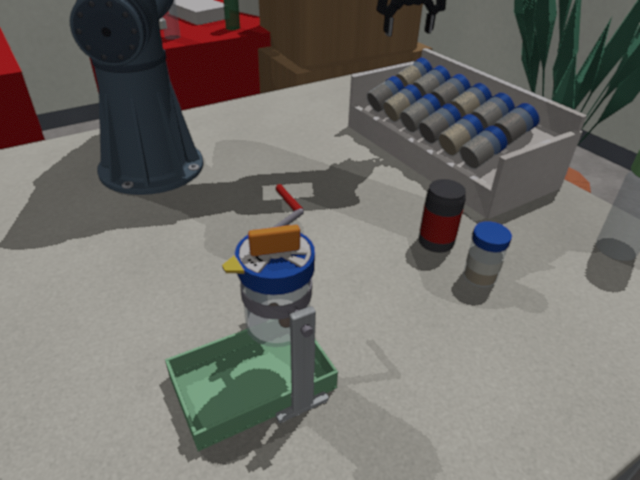

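View pics/top0.png

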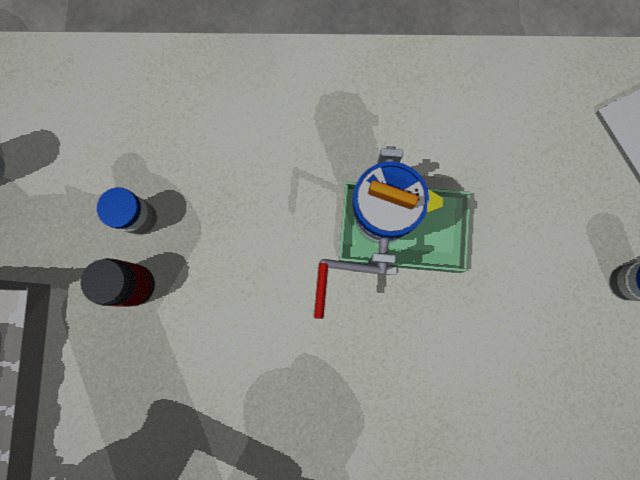

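The stand is at top view pixel (391,200), with the lip to the right (441,201), the bar running from (370,187) to (418,202), and the handle from (323,263) to (319,317).

```bash
cat > h.py <<'E'
import numpy as np,cv2
def cloud(c):
    v,u=np.mgrid[0:480,0:640];f=240/np.tan(np.radians(c["fovy"]/2));z=c["z_map"]
    P=np.stack([(u-c["cx"])/f*z,(v-c["cy"])/f*z,z],-1);E=c["extrinsics"]
    return P@E[:3,:3].T+E[:3,3]
def masks(img):
    h=cv2.cvtColor(img,cv2.COLOR_RGB2HSV).astype(int);H,S,V=h[...,0],h[...,1],h[...,2]
    return dict(orange=(H>8)&(H<20)&(S>170)&(V>100),red=((H<4)|(H>176))&(S>180)&(V>60),yellow=(H>22)&(H<33)&(S>150)&(V>80),blue=(H>105)&(H<125)&(S>180)&(V>60),green=(H>55)&(H<80)&(S>60)&(V>50))
def line(P):
    m=np.median(P,0);w=np.linalg.svd(P-m)[2][0];t=(P-m)@w
    return (P.min(0)+P.max(0))/2,w,np.ptp(t)
E
python3 - <<'E'
import pickle,cv2
from h import *
d=pickle.load(open("c0.pkl","rb"))
for n,win in(("top",(140,330,290,480)),("scene",(180,430,160,345))):
    c=d[n];P=cloud(c);M=masks(c["img"]);a,b,e,f=win
    for k,m in M.items():
        w=np.zeros_like(m);w[a:b,e:f]=m[a:b,e:f];w=w&(c["z_map"]>0);Q=P[w]
        if k in("orange",):Q=Q[Q[:,2]>.23]
        if k=="blue":Q=Q[Q[:,2]>.19]
        if k=="green":Q=Q[Q[:,2]>.028]
        if k=="red":Q=Q[(Q[:,2]>.15)]
        if len(Q)<8:print(n,k,len(Q));continue
        ce,w,L=line(Q);r=cv2.minAreaRect(Q[:,:2].astype(np.float32)*1000)
        print(n,k,len(Q),"mid",ce.round(4),"med",np.median(Q,0).round(4),"dir",w.round(3),"L",L.round(4),"rect",np.round(r[0],1),np.round(r[1],1),round(r[2],1),"z",Q[:,2].min().round(3),Q[:,2].max().round(3))
c=d["top"];cv2.imwrite("pics/topcrop.png",cv2.resize(c["img"][140:330,290:480,::-1],(600,600),interpolation=cv2.INTER_CUBIC))
E
```

```text
top orange 348 mid [ 0.6208 -0.0255  0.2366] med [ 0.6199 -0.0266  0.2392] dir [-0.3   -0.954  0.02 ] L 0.0546 rect [620.7 -25.5] [54.7 12.4] 71.5 z 0.23 0.243
top red 440 mid [0.5124 0.0536 0.1936] med [0.512  0.054  0.1942] dir [-0.998  0.064 -0.003] L 0.064 rect [512.3  53.8] [ 9.7 64. ] 86.3 z 0.19 0.197
top yellow 213 mid [ 0.6392 -0.0988  0.1077] med [ 0.6175 -0.0759  0.2097] dir [-0.26   0.213  0.942] L 0.2234 rect [641.7 -94. ] [23.8 87.5] 48.5 z 0.003 0.212
top blue 1493 mid [ 0.6209 -0.0249  0.2031] med [ 0.6409 -0.0296  0.2085] dir [-0.944  0.329 -0.008] L 0.0881 rect [621.1 -24.6] [86.1 88.4] 84.4 z 0.192 0.214
top green 832 mid [ 0.6189 -0.0653  0.1076] med [ 0.5886 -0.0781  0.0354] dir [0.025 0.985 0.17 ] L 0.2036 rect [616.4 -65.7] [189.6 126.3] 86.4 z 0.028 0.187
scene orange 343 mid [ 0.6225 -0.0279  0.2366] med [ 0.6232 -0.0281  0.2378] dir [0.321 0.947 0.004] L 0.0528 rect [622.4 -27.6] [52.9 10.6] 72.6 z 0.234 0.24
scene red 184 mid [0.5121 0.0514 0.1912] med [0.5147 0.0504 0.1924] dir [ 0.998 -0.067 -0.003] L 0.059 rect [511.9  51. ] [ 8.4 59. ] 86.1 z 0.188 0.194
scene yellow 185 mid [ 0.6193 -0.078   0.2074] med [ 0.6201 -0.0764  0.2081] dir [ 0.998  0.054 -0.039] L 0.024 rect [618.8 -78.1] [16.2 24. ] 86.1 z 0.205 0.21
scene blue 1420 mid [ 0.6245 -0.0271  0.2   ] med [ 0.652  -0.0406  0.2047] dir [0.309 0.949 0.069] L 0.0842 rect [629.7 -31.2] [84.6 71.8] 61.8 z 0.19 0.21
scene green 1263 mid [ 0.6196 -0.069   0.0679] med [ 0.6664 -0.103   0.033 ] dir [0.664 0.748 0.004] L 0.2195 rect [620.9 -67.4] [188.4 124.2] 86.2 z 0.028 0.108
```

View pics/topcrop.png

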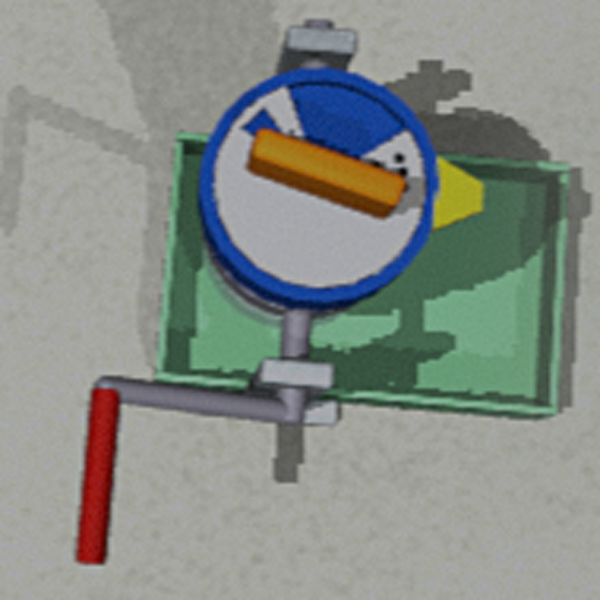

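Axis is about (0.6215, -0.026). The dial is at about +1.33 rad, so it needs about 76° clockwise (+z of the downward tool). I'm moving above it, turning the tool 92° so the fingers straddle the bar.

>>> servo_tool(
  series="-1 -0.1 -0.07 -0.1 0 0 15;-1 -0.2 -0.14 -0.1 0 0 30;-1 -0.3 -0.21 -0.1 0 0 45;-1 -0.4 -0.28 -0.1 0 0 60;-1 -0.5 -0.36 -0.1 0 0 75;-1 -0.605 -0.432 -0.1 0 0 92;-1 -0.605 -0.432 -0.1 0 0 92;-1 -0.605 -0.432 -0.1 0 0 92;-1 -0.605 -0.432 -0.1 0 0 92;-1 -0.605 -0.432 -0.1 0 0 92;-1 -0.605 -0.432 -0.1 0 0 92;-1 -0.605 -0.432 -0.1 0 0 92",
)

```text
time_s: 1.1
eef_pos: [0.4609, 0.1732, 0.3366]
eef_rot: [-0.0, 0.777, 0.629, -0.0]
wrist_force: [0.6, 1.0, -0.4]
opening: 1.0
grasp_force: 0.0
```

```bash
cat >> h.py <<'E'
from scipy.spatial.transform import Rotation as Ro
def pose(o):
    q=o["eef_rot"];return np.array(o["eef_pos"]),Ro.from_quat([q[1],q[2],q[3],q[0]])
def down(yaw): # tool z down, tool y at yaw (deg)
    a=np.radians(yaw);y=np.array([np.cos(a),np.sin(a),0]);z=np.array([0,0,-1.]);return Ro.from_matrix(np.c_[np.cross(y,z),y,z])
def go(o,p,R):
    p0,R0=pose(o);print("shift mm",(R0.inv().apply(np.array(p)-p0)*1000).round(1),"rot",np.degrees((R0.inv()*R).as_rotvec()).round(1))
E
python3 - <<'E'
from bench import ctrl
from h import *
o=ctrl.get_obs();print(pose(o)[0]);go(o,[.6215,-.026,.34],down(-17.6))
E
```

```text
[0.46094716 0.1731909  0.33663789]
shift mm [-161.5  198.4   -3.4] rot [-0.  -0.   5.6]
```

>>> servo_tool(
  series="-1 -0.16 0.198 -0.003 0 0 5.6;-1 -0.16 0.198 -0.003 0 0 5.6;-1 -0.16 0.198 -0.003 0 0 5.6;-1 -0.16 0.198 -0.003 0 0 5.6;-1 -0.16 0.198 -0.003 0 0 5.6;-1 -0.16 0.198 -0.003 0 0 5.6;-1 -0.16 0.198 -0.003 0 0 5.6;-1 -0.16 0.198 -0.003 0 0 5.6;-1 -0.16 0.198 -0.003 0 0 5.6;-1 -0.16 0.198 -0.003 0 0 5.6;-1 -0.16 0.198 -0.003 0 0 5.6;-1 -0.16 0.198 -0.003 0 0 5.6",
)

```text
time_s: 2.1
eef_pos: [0.6214, -0.0201, 0.3402]
eef_rot: [0.0, 0.805, 0.594, 0.0]
wrist_force: [0.1, 0.1, 0.4]
opening: 0.998
grasp_force: 0.0
```

Run:
```python
from bench import ctrl
from h import *
o=ctrl.get_obs();p,R=pose(o);c=ctrl.camera("wrist");print(p,o["q"].round(2))
T=c["T_tool_cam"];f=240/np.tan(np.radians(c["fovy"]/2))
v,u=np.mgrid[0:480,0:640];x=u-c["cx"];y=v-c["cy"];r=np.hypot(x,y)+1e-9;t=r/f;z=c["z_map"]
P=np.stack([x/r*np.tan(t)*z,y/r*np.tan(t)*z,z],-1)@T[:3,:3].T+T[:3,3]
W=R.apply(P.reshape(-1,3)).reshape(P.shape)+p
M=masks(c["img"]);ok=(z>0)&(t<1.4)
for k,lo in(("orange",.232),("blue",.195),("yellow",.19),("red",.17)):
    Q=W[M[k]&ok&(W[...,2]>lo)&(W[...,2]<.26)]
    if len(Q)<8:print(k,len(Q));continue
    ce,w,L=line(Q[:,:]) if len(Q)<4000 else line(Q[::5])
    print(k,len(Q),ce.round(4),w.round(3),L.round(3),[np.round(a,1) for a in cv2.minAreaRect(Q[:,:2].astype(np.float32)*1000)])
cv2.imwrite("pics/w1.png",c["img"][:,:,::-1]);go(o,[.6215,-.026,.24],down(-17.6))
```

```text
[ 0.62141347 -0.020068    0.34021541] [-0.22  0.23  1.38  0.    1.53  0.08]
orange 1369 [ 0.6194 -0.0258  0.2369] [-0.321 -0.947  0.009] 0.055 [array([619.3, -26.1]), array([55.3, 11.1]), np.float64(71.2)]
blue 2538 [ 0.6195 -0.026   0.2074] [ 0.448 -0.894 -0.019] 0.088 [array([620.2, -25. ]), array([85.4, 86.8]), np.float64(70.7)]
yellow 436 [ 0.6166 -0.0776  0.2098] [-1.    -0.006 -0.011] 0.026 [array([616.1, -77.6]), array([17.4, 25.7]), np.float64(86.2)]
red 760 [0.5104 0.0542 0.1933] [-0.998  0.057 -0.006] 0.064 [array([510.4,  53.8]), array([10.1, 64. ]), np.float64(87.0)]
shift mm [ -5.7   1.8 100.2] rot [ 0.  -0.   0.5]
```

View pics/w1.png

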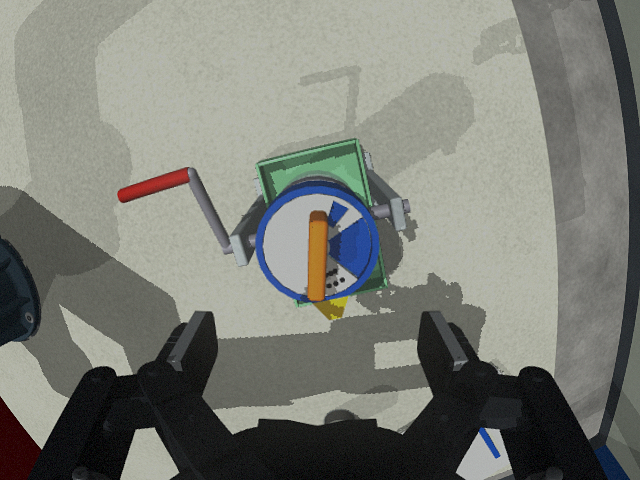

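The bar is vertical at (317,255) between the fingers, the wedge to its right at (355,245), the lip at (333,308). The wrist view confirms centre (0.6205, -0.026), bar normal about -18.3°.

>>> servo_tool(
  series="-1 -0.006 0.001 0.025 0 0 1.2;-1 -0.006 0.001 0.05 0 0 1.2;-1 -0.006 0.001 0.06 0 0 1.2;-1 -0.006 0.001 0.06 0 0 1.2;-1 -0.006 0.001 0.06 0 0 1.2",
)

```text
time_s: 2.57
eef_pos: [0.621, -0.0271, 0.2799]
eef_rot: [-0.0, 0.811, 0.585, -0.0]
wrist_force: [0.6, 0.7, -0.5]
opening: 0.999
grasp_force: 0.0
```

Run:
```python
from bench import ctrl
from h import *
o=ctrl.get_obs();print(pose(o)[0]);go(o,[.6205,-.026,.24],down(-18.3))
```

```text
[ 0.62096098 -0.02710604  0.27988153]
shift mm [ 0.9 -0.8 39.9] rot [-0.   0.  -0.1]
```

>>> servo_tool(
  series="-1 0.001 -0.001 0.02 0 0 0;-1 0.001 -0.001 0.039 0 0 0;-1 0.001 -0.001 0.039 0 0 0;1 0.001 -0.001 0.039 0 0 0;1 0.001 -0.001 0.039 0 0 0;1 0.001 -0.001 0.039 0 0 0;1 0.001 -0.001 0.039 0 0 0;1 0.001 -0.001 0.039 0 0 0;1 0.001 -0.001 0.039 0 0 0;1 0.001 -0.001 0.039 0 0 0;1 0.001 -0.001 0.039 0 0 0;1 0.001 -0.001 0.039 0 0 0",
)

```text
time_s: 3.57
eef_pos: [0.6198, -0.0261, 0.2416]
eef_rot: [-0.0, 0.811, 0.585, -0.001]
wrist_force: [-5.1, 0.1, 6.1]
opening: 0.124
grasp_force: 59.7
```

>>> servo_tool(
  series="1 0 0 0 0 0 6.5;1 0 0 0 0 0 13;1 0 0 0 0 0 19.5;1 0 0 0 0 0 26;1 0 0 0 0 0 32.5;1 0 0 0 0 0 39;1 0 0 0 0 0 45.5;1 0 0 0 0 0 52;1 0 0 0 0 0 58.5;1 0 0 0 0 0 65;1 0 0 0 0 0 71;1 0 0 0 0 0 75.5",
)

```text
time_s: 4.57
eef_pos: [0.6195, -0.0259, 0.2416]
eef_rot: [-0.0, 0.999, -0.037, -0.001]
wrist_force: [-5.8, 1.7, 6.8]
opening: 0.126
grasp_force: 59.7
```

>>> servo_tool(
  series="1 0 0 0 0 0 0;1 0 0 0 0 0 0;1 0 0 0 0 0 0",
)

```text
time_s: 4.82
eef_pos: [0.6195, -0.0259, 0.2416]
eef_rot: [-0.0, 0.999, -0.034, -0.001]
wrist_force: [-7.4, 1.5, 6.1]
opening: 0.126
grasp_force: 59.8
```

Run:
```python
from bench import ctrl
from h import *
o=ctrl.get_obs();print(pose(o)[0],o["q"].round(2),o["wrist_force"],o["torque"]);go(o,[.6205,-.026,.24],down(-93.75))
```

```text
[ 0.61951791 -0.02586718  0.241627  ] [-0.23  0.29  1.5  -0.    1.35  1.41] [-7.4136437   1.47629872  6.1445341 ] [ 0.26648573  1.09780294 -0.00902124]
shift mm [1.  0.1 1.6] rot [-0.   0.1 -0.2]
```

Open, lift and look.

>>> servo_tool(
  series="-1 0 0 0 0 0 0;-1 0 0 0 0 0 0;-1 0 0 0 0 0 0;-1 0 0 0 0 0 0;-1 0 0 0 0 0 0;-1 0 0 0 0 0 0;-1 0 0 -0.025 0 0 0;-1 0 0 -0.06 0 0 0;-1 0 0 -0.1 0 0 0;-1 0 0 -0.12 0 0 0;-1 0 0 -0.12 0 0 0;-1 0 0 -0.12 0 0 0",
)

```text
time_s: 5.82
eef_pos: [0.6211, -0.0265, 0.3625]
eef_rot: [0.0, 0.999, -0.034, 0.002]
wrist_force: [-0.0, -0.4, -1.6]
opening: 1.001
grasp_force: 0.0
```

```bash
cat >> h.py <<'E'
def wcloud(c,p,R):
    T=c["T_tool_cam"];f=240/np.tan(np.radians(c["fovy"]/2))
    v,u=np.mgrid[0:480,0:640];x=u-c["cx"];y=v-c["cy"];r=np.hypot(x,y)+1e-9;t=r/f;z=c["z_map"]
    P=np.stack([x/r*np.tan(t)*z,y/r*np.tan(t)*z,z],-1)@T[:3,:3].T+T[:3,3]
    return R.apply(P.reshape(-1,3)).reshape(P.shape)+p,(z>0)&(t<1.4)
E
python3 - <<'E'
from bench import ctrl
from h import *
o=ctrl.get_obs();p,R=pose(o);c=ctrl.camera("wrist");print(p,o["q"].round(2))
W,ok=wcloud(c,p,R)
M=masks(c["img"])
for k,lo in(("orange",.232),("yellow",.19),("red",.17)):
    Q=W[M[k]&ok&(W[...,2]>lo)&(W[...,2]<.26)]
    if len(Q)<8:print(k,len(Q));continue
    ce,w,L=line(Q)
    print(k,len(Q),ce.round(4),w.round(3),L.round(3),[np.round(a,1) for a in cv2.minAreaRect(Q[:,:2].astype(np.float32)*1000)])
cv2.imwrite("pics/w2.png",c["img"][:,:,::-1])
E
```

```text
[ 0.62114662 -0.02645394  0.36245614] [-0.23  0.22  1.35 -0.    1.57  1.41]
orange 801 [ 0.62   -0.0267  0.2392] [-0.997  0.078  0.002] 0.054 [array([620. , -26.7]), array([10.9, 54.2]), np.float64(86.4)]
yellow 505 [ 0.6241 -0.0555  0.2232] [-0.322 -0.825 -0.465] 0.075 [array([623.4, -53.8]), array([67.8, 24.4]), np.float64(68.2)]
red 355 [0.5104 0.0534 0.1942] [-0.998  0.058  0.003] 0.064 [array([510.4,  53.4]), array([ 8.5, 64. ]), np.float64(85.6)]
```

View pics/w2.png

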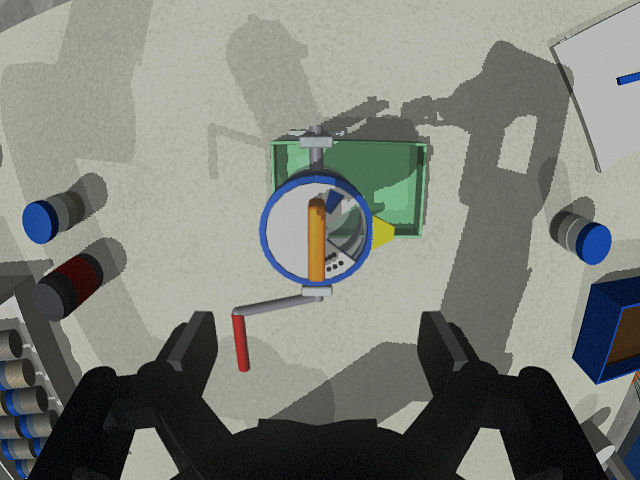

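The dial is aligned: the bar at (316,240) lies along the stand's x, and the wedge (350,228) faces the lip (383,230). Next, the handle, (239,340) in this image: centre (0.511, 0.0535, 0.189). The tool is already aligned with it.

>>> servo_tool(
  series="-1 -0.03 -0.018 0 0 0 0;-1 -0.06 -0.036 0 0 0 0;-1 -0.09 -0.054 0 0 0 0;-1 -0.12 -0.072 0.01 0 0 0;-1 -0.12 -0.072 0.04 0 0 0;-1 -0.12 -0.072 0.07 0 0 0;-1 -0.12 -0.072 0.1 0 0 0;-1 -0.12 -0.072 0.1 0 0 0;-1 -0.12 -0.072 0.1 0 0 0;-1 -0.12 -0.072 0.1 0 0 0",
)

```text
time_s: 6.7
eef_pos: [0.5061, 0.0536, 0.2613]
eef_rot: [-0.0, 0.999, -0.034, -0.0]
wrist_force: [-0.0, 0.1, 1.0]
opening: 0.996
grasp_force: 0.0
```

Run:
```python
from bench import ctrl
from h import *
o=ctrl.get_obs();p,R=pose(o);print(p,o["q"].round(2))
d=ctrl.camera("top");P=cloud(d);m=masks(d["img"])["red"];Q=P[m&(P[...,2]>.17)&(P[...,2]<.21)];print("top",len(Q))
c=ctrl.camera("wrist");W,ok=wcloud(c,p,R);Q=W[masks(c["img"])["red"]&ok&(W[...,2]>.17)&(W[...,2]<.21)]
print(len(Q),[a.round(4) for a in line(Q)]);go(o,[.506,.0535,.195],down(-93.8))
```

```text
[0.50608077 0.05361361 0.2612787 ] [-0.13  0.03  1.76  0.    1.35  1.51]
top 0
479 [array([0.5017, 0.0546, 0.1931]), array([-0.9966,  0.0828, -0.004 ]), np.float64(0.0493)]
shift mm [-0.1  0.1 66.3] rot [-0.   0.  -0.1]
```

>>> servo_tool(
  series="-1 0 0 0.025 0 0 0;-1 0 0 0.05 0 0 0;-1 0 0 0.066 0 0 0;-1 0 0 0.066 0 0 0;1 0 0 0.066 0 0 0;1 0 0 0.066 0 0 0;1 0 0 0.066 0 0 0;1 0 0 0.066 0 0 0;1 0 0 0.066 0 0 0;1 0 0 0.066 0 0 0;1 0 0 0.066 0 0 0;1 0 0 0.066 0 0 0",
)

```text
time_s: 7.8
eef_pos: [0.5061, 0.0542, 0.1954]
eef_rot: [-0.0, 0.999, -0.034, 0.001]
wrist_force: [-0.3, 4.0, 4.8]
opening: 0.117
grasp_force: 58.5
```

>>> servo_tool(
  series="1 0 0.0015 -0.0031 0 0 0;1 0 0.0032 -0.0062 0 0 0;1 0 0.005 -0.0092 0 0 0;1 0 0.007 -0.0121 0 0 0;1 0 0.009 -0.0149 0 0 0;1 0 0.0112 -0.0176 0 0 0;1 0 0.0135 -0.0202 0 0 0;1 0 0.0159 -0.0228 0 0 0;1 0 0.0185 -0.0252 0 0 0;1 0 0.0211 -0.0275 0 0 0;1 0 0.0238 -0.0297 0 0 0;1 0 0.0266 -0.0317 0 0 0",
)

```text
time_s: 8.8
eef_pos: [0.5045, 0.0303, 0.2274]
eef_rot: [-0.003, 0.999, -0.034, 0.001]
wrist_force: [0.2, 14.8, 7.4]
opening: 0.115
grasp_force: 58.5
```

>>> servo_tool(
  series="1 0 0.0035 -0.0023 0 0 0;1 0 0.0071 -0.0045 0 0 0;1 0 0.0108 -0.0064 0 0 0;1 0 0.0146 -0.0081 0 0 0;1 0 0.0185 -0.0097 0 0 0;1 0 0.0225 -0.011 0 0 0;1 0 0.0265 -0.0121 0 0 0;1 0 0.0306 -0.013 0 0 0;1 0 0.0348 -0.0137 0 0 0;1 0 0.0389 -0.0142 0 0 0;1 0 0.0431 -0.0145 0 0 0;1 0 0.0473 -0.0145 0 0 0",
)

```text
time_s: 9.8
eef_pos: [0.5015, -0.0185, 0.2435]
eef_rot: [-0.001, 0.999, -0.034, 0.002]
wrist_force: [-2.0, 4.5, 8.9]
opening: 0.115
grasp_force: 62.1
```

>>> servo_tool(
  series="1 0 0.0042 0.0002 0 0 0;1 0 0.0083 0.0006 0 0 0;1 0 0.0125 0.0012 0 0 0;1 0 0.0166 0.0021 0 0 0;1 0 0.0207 0.0031 0 0 0;1 0 0.0246 0.0044 0 0 0;1 0 0.0286 0.0058 0 0 0;1 0 0.0324 0.0075 0 0 0;1 0 0.0362 0.0094 0 0 0;1 0 0.0398 0.0114 0 0 0;1 0 0.0433 0.0137 0 0 0;1 0 0.0467 0.0161 0 0 0",
)

```text
time_s: 10.8
eef_pos: [0.4985, -0.0657, 0.2259]
eef_rot: [-0.001, 0.999, -0.034, 0.001]
wrist_force: [0.9, 9.1, 9.3]
opening: 0.113
grasp_force: 64.2
```

>>> servo_tool(
  series="1 0 0.0033 0.0026 0 0 0;1 0 0.0065 0.0054 0 0 0;1 0 0.0094 0.0083 0 0 0;1 0 0.0123 0.0114 0 0 0;1 0 0.0149 0.0146 0 0 0;1 0 0.0174 0.018 0 0 0;1 0 0.0197 0.0215 0 0 0;1 0 0.0219 0.0251 0 0 0;1 0 0.0238 0.0288 0 0 0;1 0 0.0244 0.0301 0 0 0;1 0 0.0246 0.0308 0 0 0;1 0 0.0246 0.0308 0 0 0",
)

```text
time_s: 11.8
eef_pos: [0.4969, -0.0904, 0.1951]
eef_rot: [-0.001, 0.999, -0.034, 0.001]
wrist_force: [1.9, 5.0, 7.0]
opening: 0.116
grasp_force: 64.5
```

Run:
```python
from bench import ctrl
from h import *
c=ctrl.camera("scene");cv2.imwrite("pics/s2.png",cv2.resize(c["img"][160:460,120:420,::-1],(600,600),interpolation=cv2.INTER_CUBIC))
```

```text
(no output)
```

View pics/s2.png

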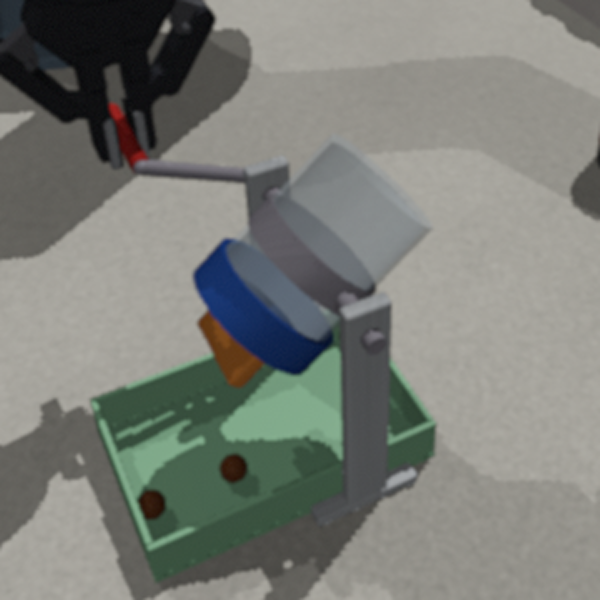

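The jar is tipped over and both nuts are in the tray, at (152,503) and (233,467) in the crop. Releasing and retreating.

>>> servo_tool(
  series="-1 0 0 0 0 0 0;-1 0 0 0 0 0 0;-1 0 0 0 0 0 0;-1 0 0 0 0 0 0;-1 0 0 0 0 0 0;-1 0 0 0 0 0 0;-1 0 0 -0.03 0 0 0;-1 0 0 -0.06 0 0 0;-1 0 0 -0.1 0 0 0;-1 0 0 -0.13 0 0 0;-1 0 0 -0.13 0 0 0;-1 0 0 -0.13 0 0 0",
)

```text
time_s: 12.85
eef_pos: [0.4967, -0.0916, 0.3262]
eef_rot: [0.001, 0.999, -0.034, 0.002]
wrist_force: [-0.3, 1.1, -1.5]
opening: 1.0
grasp_force: 0.0
```

Run:
```python
from bench import ctrl
from h import *
c=ctrl.camera("scene");cv2.imwrite("pics/s3.png",cv2.resize(c["img"][160:460,120:420,::-1],(600,600),interpolation=cv2.INTER_CUBIC))
```

```text
(no output)
```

View pics/s3.png

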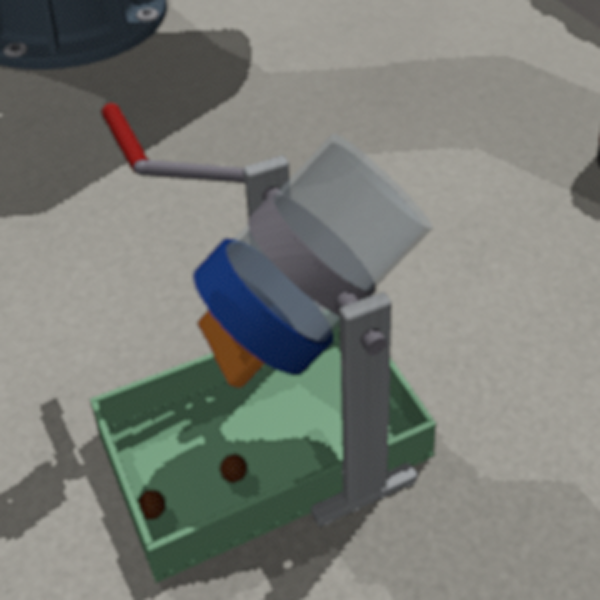

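The arm is clear, the jar stays tipped, and both nuts are at rest in the tray, still at (152,503) and (233,467).

```bash
python3 -c "
from bench import ctrl
print(ctrl.hand_in())"
```

```text
the job is handed in; nothing more can be done
None
```

The job is handed in after about 13 s of robot time: I turned the dial so its largest opening faced the lip while the jar was upright, then tipped the jar right over and let go. The last picture shows both nuts at rest in the green tray, with the arm touching nothing.

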